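# Close a badge in the bench press at the sewing table

### The arm

A 6-joint arm with a two-finger parallel gripper is mounted at the origin on the work surface. World frame = base frame: x ahead of the robot, y to its left, z up, the work surface at z = 0. Lengths are in mm, angles in rad, forces in N, time in s.
With the tool pointing down it reaches from about 350 to 975 mm from the base axis. Payload 7.1 kg.
Tool frame: the origin (TCP) lies midway between the tips of the shut fingers; the grasp point (between the pads) lies pinch_z behind it (pinch_z is the distance from the TCP to the grasp point, in mm); z points along the fingers, y is the line along which they close (so a half turn about z gives the same grasp; the last joint's range is limited). The gripper opens to 88 mm and grips with 3 to 60 N. Pads are 20 mm wide; open, the fingers measure 115 mm over their backs; the gripper's body (75 mm by 178 mm) begins 61 mm behind the grasp point.
Start: joints at [-1.282, 0.423, 1.63, -0, 1.089, -0.019], TCP at [189.369, -595.604, 192.775] pointing down, gripper open.
Joint ranges: [-3, 3], [-0.9, 2.11], [0.09, 2.58], [-1.31, 4.45], [0.11, 2.69], [-2.54, 2.54]. Speed limits (rad/s): [2.39, 2.39, 3.01, 3.14, 3.14, 3.14].

### API

Orientations are given as a rotation vector (axis times angle).
In Python, from workcell import get_obs, get_image, close_job, pinch_z gives the robot as it stands.
- The arm moves only by the tool jog_arm, never from a script. Its argument "commands" is a list of rows, each a list of 3 entries, a list of its own where there are three numbers: the gripper command: -1 is shut, 1 is fully open, values between are in proportion, then the shift along the tool's x, y, z as a fraction of full scale, then the turn, a rotation vector about the tool's x, y, z as a fraction of full scale. In form: [[gripper, [tx, ty, tz], [rx, ry, rz]], ...]. A call has 1 to 10 rows; each row shifts and turns the commanded pose from where the row before left it, along the tool's axes as they then stand; what a row does not reach is not made up. Full scale, the value 1, is 0.1 m for a shift and 45 degrees for a turn. A row lasts 1/10 s, in which the tool goes at most 50 mm and 8.59 degrees, less where a joint would pass 70% of its speed; a pose out of reach is approached as far as the arm can. A call with a number of a shift or a turn outside -1 to 1 is refused whole. A call with a gripper value outside its range is refused whole. The fingers move at their own pace and stop on an object; the grip force is fixed at half the most. Time passes only in rows, so rows that do not move let the fingers close. It gives the time, the measured TCP pose, the force, the opening and the grip force at its end, in the units of the state.
- get_obs(): the state, without advancing time (a new reading comes with each control period).
- get_image(name): name is "side" or "top" or "wrist"; returns a dict with "image" (420x560x3 uint8, blue, green, red), "z_map" (420x560 float32, mm along the optical axis (not along the pixel's ray), 0 where there is no reading), "intrinsics" (3x3 intrinsics, pixels), "eye" and "orientation" of the camera in the world; the wrist camera has in their place "mount" (4x4, takes a point from camera to tool coordinates, whose origin is the TCP and whose axes are the flange's). Camera axes: x right, y down, z forward; pixel columns grow to the right and rows downward; lengths in mm; the calibration is good to about 2 mm. A picture is of the moment at which its call begins: read the wrist's pose just before it.
- close_job(): hands the job in; it is judged then, once.
The state is a dict: "t": time; "qpos": joint angles; "qvel": joint speeds; "joint_torque": joint torques, N m; "ee_pos": TCP position; "orientation": TCP orientation; "ft_force": force on the tool from outside, world axes, zero at the start; "moment": the same for the moment, N m; "width": finger opening in mm; "grasp_force": force on a finger pad.
Only numpy, scipy, OpenCV 4.12 (cv2) and the standard library are available. Lean on these libraries where they do the work, as an engineer would, in place of code of your own. Each camera call takes 0.05 s, during which the arm holds its last target. There are 200 camera calls.

### The job

Of the three small bench presses on the sewing table, the one with the wide, flat, round palm head has a badge waiting in its die. Close the badge: press that head straight down all the way to its stop, keep it down for about a second, then let go so that it springs back up. Do not press the other two presses.

Things in the scene. Friction and masses are not known exactly. Their poses are not given: they have to be found in the camera images.
- badge_press_head (a point): centre of the flat top of the badge press's palm head: a black disc 56 mm wide, 16 mm thick, top 200 mm above the table at rest, 175 mm at the stop; z up. The fixed press: grey base 100 x 84 x 18 mm, two steel pillars, grey crossbar 34 x 84 mm (top at 150 mm); its 44 mm wide die holds a 34 mm metal badge. Place and yaw vary; any of the three presses may be left, middle or right.
- badge_press_plunger (a joint): travel of the badge press's plunger, straight down, in m: 0 at rest (up), 0.025 at its hard stop (down). A spring pushes it up with about 3 N at rest, rising evenly to about 13 N at the stop, and returns it when let go; light damping.
- eyelet_press_head (a point): top of the eyelet press's plunger knob: a black ball 32 mm in diameter, its top 215 mm above the table. Same grey frame and same spring travel as the badge press, but a thin bare die. Not to be pressed.
- snap_press_head (a point): top of the middle of the snap press's plunger handle: a black horizontal bar 76 mm long and 18 mm thick, its top 208 mm above the table. Same grey frame and same spring travel as the badge press, but a thin bare die. Not to be pressed.
Things that resemble listed ones, but are neither listed nor needed, are in the scene too. What is shaped like the part that bears badge_press_head but blue is not meant.

How it is judged:
By the outcome, as a careful person would: the job done as asked, in the order asked, and still so for the second after the job is handed in, with the robot touching nothing.
It also fails if it takes over 29 s, if anything falls off the work surface, if the arm or the gripper's body presses on something with over 40 N, if the wrist force passes 120 N, or if a joint passes its speed limit or range.

## Working session

There is one attempt and no reset: what is moved stays moved. The work goes in short steps, Python scripts to look and compute and a tool call to move; the robot and the scene stay as the last step left them, time stands still between calls to the robot, and variables do not carry over. Pictures are saved under pics/ and viewed, at most 10 in all, crops included, and the job is handed in when it is done.

Besides the shell and the picture viewer there is one more tool, called after ">>>" by a JSON object that holds its "op" and its "data", one argument or row to a line. jog_arm: Moves the arm, as the interface text tells. Its arguments: {"type":"object","properties":{"commands":{"type":"array","items":{"type":"array"}}},"required":["commands"]}

```bash
mkdir -p pics; cat > h.py <<'E'
import numpy as np, cv2
from scipy.spatial.transform import Rotation as R
from workcell import *
def cloud(d):
    K=np.array(d["intrinsics"]); z=d["z_map"]; v,u=np.mgrid[:z.shape[0],:z.shape[1]]
    c=np.dstack([(u-K[0,2])/K[0,0]*z,(v-K[1,2])/K[1,1]*z,z])
    o=np.array(d["orientation"]); M=o if o.shape==(3,3) else R.from_rotvec(o).as_matrix()
    return c@M.T+np.array(d["eye"])
E
python3 - <<'E'
from h import *
o=get_obs(); print(o["t"],o["ee_pos"],o["orientation"],o["width"],pinch_z)
for n in("top","side"):
    d=get_image(n); cv2.imwrite(f"pics/{n}1.png",d["image"]); print(n,d["intrinsics"],d["eye"],d["orientation"])
    np.savez(f"{n}1.npz",P=cloud(d),z=d["z_map"],im=d["image"])
E
```

```text
0.0 [ 189.19404149 -595.05020992  192.00274433] [-3.10295316e+00 -4.81390670e-01  3.36101667e-04] 88.15008530207328 18.700000000000003
top [[417.15154069   0.         285.15273132]
 [  0.         417.15154069 208.04838652]
 [  0.           0.           1.        ]] [ 382.54414375   82.16737752 1208.69114949] [-2.13428098  2.16418728 -0.16355595]
side [[379.11104346   0.         272.97795681]
 [  0.         379.11104346 206.78413541]
 [  0.           0.           1.        ]] [ 787.48718208 -389.0598217   771.42984531] [-2.3898014  -0.62407939  0.20459084]
```

View pics/top1.png

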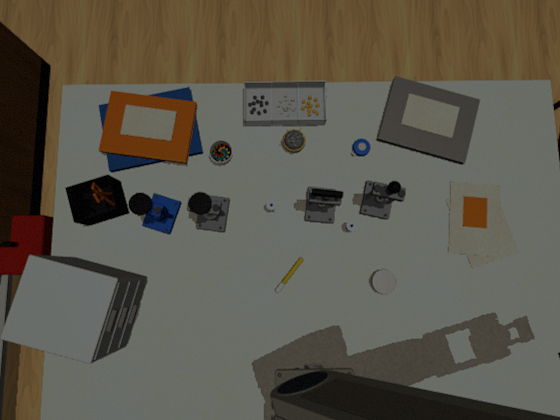

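View pics/side1.png

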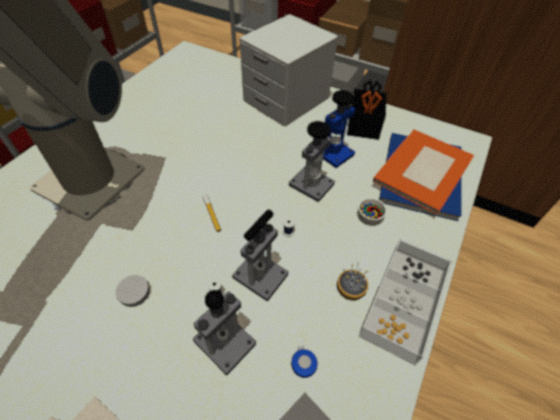

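In the top view, these could be taken for the target:
- a black disc on the grey frame at (200,203)
- a black disc on the blue frame at (141,204), a decoy
- a bar at (325,196), the snap press
- a ball at (393,188), the eyelet press

By the description I choose (200,203). I'll measure it and check it in a close crop.

```bash
python3 - <<'E'
from h import *
for n,(u,v) in (("top",(200,203)),("side",(319,130))):
    f=np.load(n+"1.npz"); P,z,im=f["P"],f["z"],f["im"]
    u0,v0=u-45,v-30
    m=np.zeros(z.shape,bool); m[v-16:v+17,u-16:u+17]=1
    m&=(z>0)&(P[...,2]>190)&(P[...,2]<212)
    Q=P[m]; c,r=cv2.minEnclosingCircle(Q[:,:2].astype(np.float32)); print(n,m.sum(),c,r,Q.mean(0),np.median(Q[:,2]))
f=np.load("top1.npz");P,z=f["P"],f["z"]
tops=(z>0)&(P[...,2]>140)
k,l,s,c=cv2.connectedComponentsWithStats(tops.astype(np.uint8))
for i in range(1,k):
    if s[i,4]>30: Q=P[l==i]; print(c[i].round(),s[i,4],Q.min(0).round(),Q.max(0).round())
m=(z>0)&(P[...,2]>140)&(P[...,2]<158); m[:,:185]=0; m[:,240:]=0;m[:180]=0;m[240:]=0
print("crossbar",cv2.minAreaRect(P[m][:,:2].astype(np.float32)))
a=cv2.resize(np.load("top1.npz")["im"][165:245,115:245],None,fx=3,fy=3,interpolation=2)
b=cv2.resize(np.load("side1.npz")["im"][80:210,275:405],(390,390),interpolation=2)
o=np.zeros((640-10-0-0,390,3),np.uint8);o=np.vstack([a[:240//1],b[:350]]);cv2.imwrite("pics/crop.png",cv2.convertScaleAbs(o,alpha=1.8))
E
```

```text
top 409 (544.6533203125, 282.02716064453125) 27.78726577758789 [544.08765891 281.81421613 199.95257561] 200.07804271849886
side 341 (543.501953125, 282.9137268066406) 29.22478485107422 [545.75596083 278.32921746 199.15511088] 199.7966231688066
[389. 191.] 489 [ 553. -236.  140.] [ 603. -151.  218.]
[326. 197.] 470 [544. -71. 140.] [584.  12. 213.]
[145. 206.] 595 [518. 385. 140.] [573. 456. 207.]
[203. 205.] 568 [518. 239. 140.] [570. 325. 206.]
[ 66. 309.] 9744 [176. 466. 140.] [425. 731. 228.]
[379. 401.] 8429 [  88. -205.  242.] [226. 112. 750.]
crossbar ((544.586181640625, 282.16656494140625), (83.21971893310547, 33.9614143371582), 81.11198425292969)
```

View pics/crop.png

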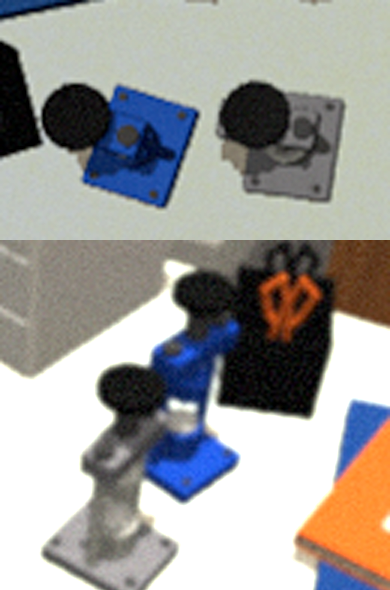

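The crop confirms it: the black disc at (254,115) is on the grey frame with a badge die, and the decoy's frame is blue. The head is at (544.6, 282, 200). Next I shut the gripper, raise it and travel across above all the presses.

>>> {"op": "jog_arm", "data": {
  "commands": [
    [-1,[0,0,-0.4],[0,0,0]],
    [-1,[0,0,-0.4],[0,0,0]],
    [-1,[0,0,-0.4],[0,0,0]],
    [-1,[0.3,-0.27,0],[0,0,0]],
    [-1,[0.3,-0.27,0],[0,0,0]],
    [-1,[0.3,-0.27,0],[0,0,0]],
    [-1,[0.3,-0.27,0],[0,0,0]],
    [-1,[0.3,-0.27,0],[0,0,0]],
    [-1,[0.3,-0.27,0],[0,0,0]],
    [-1,[0.3,-0.27,0],[0,0,0]]
  ]
}}

```text
t: 1.1
ee_pos: [332.6, -350.2, 312.5]
orientation: [-3.104, -0.481, 0.0]
ft_force: [0.6, -0.1, 0.3]
width: 11.4
grasp_force: 0.0
```

>>> {"op": "jog_arm", "data": {
  "commands": [
    [-1,[0.3,-0.27,0],[0,0,0]],
    [-1,[0.3,-0.27,0],[0,0,0]],
    [-1,[0.3,-0.27,0],[0,0,0]],
    [-1,[0.3,-0.27,0],[0,0,0]],
    [-1,[0.3,-0.27,0],[0,0,0]],
    [-1,[0.3,-0.27,0],[0,0,0]],
    [-1,[0.3,-0.27,0],[0,0,0]],
    [-1,[0.17,-0.34,0],[0,0,0]],
    [-1,[0.17,-0.34,0],[0,0,0]],
    [-1,[0.17,-0.34,0],[0,0,0]]
  ]
}}

```text
t: 2.1
ee_pos: [492.6, 6.1, 312.5]
orientation: [-3.104, -0.482, 0.001]
ft_force: [0.1, -0.5, 0.1]
width: 0.4
grasp_force: 0.0
```

>>> {"op": "jog_arm", "data": {
  "commands": [
    [-1,[0.17,-0.34,0],[0,0,0]],
    [-1,[0.17,-0.34,0],[0,0,0]],
    [-1,[0.17,-0.34,0],[0,0,0]],
    [-1,[0.17,-0.34,0],[0,0,0]],
    [-1,[0.17,-0.34,0],[0,0,0]],
    [-1,[0.17,-0.34,0],[0,0,0]],
    [-1,[0,0,0],[0,0,0]],
    [-1,[0,0,0],[0,0,0]]
  ]
}}

```text
t: 2.9
ee_pos: [527.7, 230.1, 312.1]
orientation: [3.103, 0.484, -0.002]
ft_force: [1.2, -0.9, -1.0]
width: 0.6
grasp_force: 0.0
```

>>> {"op": "jog_arm", "data": {
  "commands": [
    [-1,[0.16,-0.22,0],[0,0,0]],
    [-1,[0.16,-0.22,0],[0,0,0]],
    [-1,[0,0,0.3],[0,0,0]],
    [-1,[0,0,0.3],[0,0,0]],
    [-1,[0,0,0.3],[0,0,0]],
    [-1,[0,0,0],[0,0,0]],
    [-1,[0,0,0],[0,0,0]]
  ]
}}

```text
t: 3.6
ee_pos: [545.5, 280.3, 223.2]
orientation: [3.104, 0.48, -0.001]
ft_force: [-0.0, 0.1, 0.5]
width: 0.9
grasp_force: 0.0
```

```bash
python3 - <<'E'
from h import *
d=get_image("side"); cv2.imwrite("pics/s2.png",cv2.convertScaleAbs(cv2.resize(d["image"][60:220,220:430],None,fx=3,fy=3),alpha=1.5))
E
```

```text
(no output)
```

View pics/s2.png

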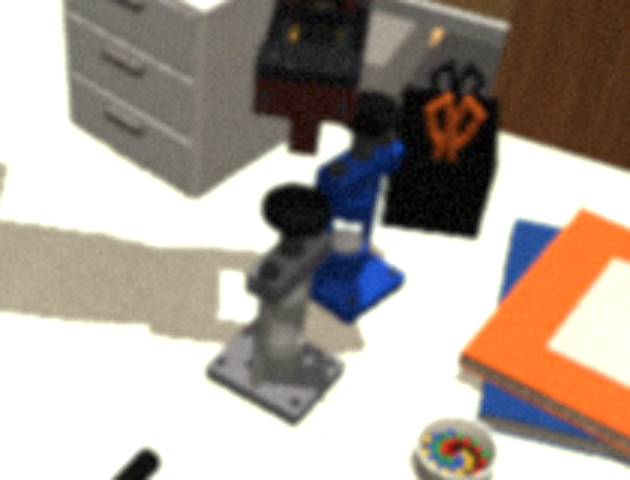

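The fingertip at crop (303,152) looks farther from the head at (297,210) than 23 mm should give, so I'll check it by depth.

```bash
python3 - <<'E'
from h import *
o=get_obs();print(o["t"],o["ee_pos"],o["qpos"],o["ft_force"])
for n in("side","top"):
    d=get_image(n);P=cloud(d);z=d["z_map"];K=np.array(d["intrinsics"])
    M=R.from_rotvec(d["orientation"]).as_matrix()
    for p in(o["ee_pos"],[544.6,282,200]):
        c=M.T@(np.array(p)-d["eye"]);q=K@c;print(n,q[:2]/q[2],c[2])
    if n=="side":
        for v in range(98,134,2): print(v,P[v,321].round(),z[v,321].round(), d["image"][v,321])
        m=(z>0)&(P[...,2]>192)&(P[...,2]<206)&(abs(P[...,0]-545)<40)&(abs(P[...,1]-282)<40);print(P[m].mean(0),cv2.minEnclosingCircle(P[m][:,:2].astype(np.float32)))
    else: cv2.imwrite("pics/t2.png",cv2.convertScaleAbs(cv2.resize(d["image"][140:260,100:300],None,fx=3,fy=3),alpha=1.5))
E
```

```text
3.65 [546.22336244 280.90858623 224.27285476] [ 4.55686356e-01  3.73281134e-01  1.62830041e+00 -1.19496671e-04
  1.13846428e+00  1.71974518e+00] [ 0.58918     0.57241864 -1.11810739]
side [319.65132011 119.82546941] 869.0585376083416
side [318.09429672 127.72434506] 888.9806180191666
98 [571. 204. 338.] 731.0 [ 3 11 28]
100 [546. 272. 283.] 819.0 [13 12 29]
102 [547. 271. 279.] 820.0 [15 21 34]
104 [548. 272. 273.] 826.0 [ 4  8 26]
106 [548. 272. 268.] 830.0 [ 0 10 27]
108 [549. 271. 264.] 832.0 [ 9 13 28]
110 [550. 272. 259.] 836.0 [65 75 79]
112 [434. 594.   1.] 1250.0 [163 179 176]
114 [439. 585.   0.] 1244.0 [179 196 191]
116 [443. 575.   1.] 1236.0 [180 194 191]
118 [447. 566.   0.] 1231.0 [181 198 191]
120 [452. 555.   1.] 1223.0 [155 169 166]
122 [542. 303. 201.] 900.0 [44 49 48]
124 [544. 300. 198.] 901.0 [0 0 5]
126 [547. 292. 199.] 895.0 [3 5 0]
128 [550. 286. 198.] 891.0 [0 3 0]
130 [554. 279. 199.] 885.0 [13 13 10]
132 [558. 269. 202.] 876.0 [15 18 21]
[545.58213054 278.86586984 199.3288486 ] ((543.7930297851562, 282.19012451171875), 28.493234634399414)
top [198.54008147 200.94297867] 996.1438537060467
top [200.06407594 203.20682221] 1019.9181285229635
```

View pics/t2.png

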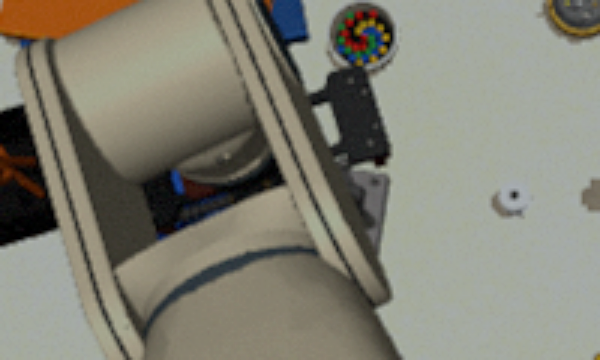

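```bash
python3 - <<'E'
from h import *
d=get_image("wrist"); cv2.imwrite("pics/w1.png",cv2.convertScaleAbs(d["image"],alpha=1.5)); print(np.array(d["mount"]).round(2)); print(d["z_map"][::60,::70].round())
d=get_image("side");P=cloud(d);z=d["z_map"]
m=(z>0)&(abs(P[...,0]-546)<25)&(abs(P[...,1]-281)<25)&(P[...,2]>205)&(P[...,2]<330)
h,e=np.histogram(P[m][:,2],np.arange(205,335,5));print(h)
E
```

```text
[[  -0.     -0.96   -0.29   80.35]
 [   1.     -0.      0.      0.56]
 [  -0.     -0.29    0.96 -191.72]
 [   0.      0.      0.      1.  ]]
[[286. 363. 365. 330. 347. 339. 364. 365.]
 [378. 359. 380. 383. 384. 366. 381. 382.]
 [402. 259. 384. 400. 401. 401. 400. 401.]
 [421. 220. 265. 422. 332. 423. 422. 423.]
 [374. 438. 446. 445. 233. 445. 445. 426.]
 [ 90. 361. 472. 473. 128. 472. 473. 472.]
 [ 78.  77.  77.  71.  75.  70.  78.  78.]]
[ 0  0  0  0  0  0  0  0  0  1 14 23 17 21 19 20  5  0  0  0  0  0  0  0
  0]
```

View pics/w1.png

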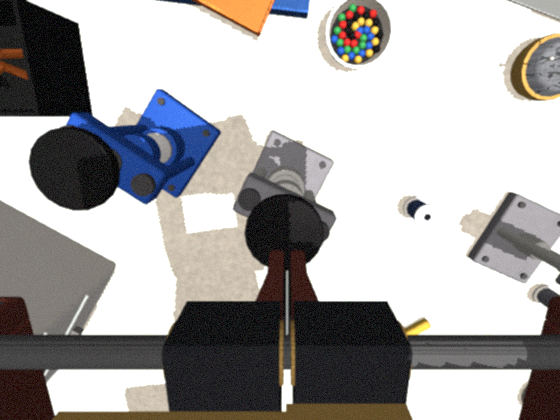

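```bash
python3 - <<'E'
from h import *
o=get_obs();d=get_image("wrist");z=d["z_map"];K=np.array(d["intrinsics"]);T=np.array(d["mount"])
v,u=np.mgrid[:420,:560];c=np.dstack([(u-K[0,2])/K[0,0]*z,(v-K[1,2])/K[1,1]*z,z])
t=c@T[:3,:3].T+T[:3,3]; W=t@R.from_rotvec(o["orientation"]).as_matrix().T+o["ee_pos"]
print(K,o["ee_pos"],o["ft_force"])
for r in range(236,310,6): print(r,z[r,278],t[r,278].round(),W[r,278].round(),W[r,296].round())
p=np.linalg.inv(T)@[0,0,0,1];q=K@p[:3];print("tcp px",q/q[2])
m=(z>0)&(W[...,2]>190)&(W[...,2]<210)&(u>230)&(u<335)&(v>180)&(v<275)
print(m.sum(),W[m].mean(0),cv2.minEnclosingCircle(W[m][:,:2].astype(np.float32)))
E
```

```text
[[332.08791851   0.         286.66615841]
 [  0.         332.08791851 214.42744461]
 [  0.           0.           1.        ]] [546.23830815 281.64545991 224.50315831] [-0.59615873 -0.38697633  0.1771363 ]
236 231.90443 [-2. -5. 26.] [543. 286. 199.] [547. 275. 200.]
242 231.58588 [-6. -5. 24.] [539. 285. 200.] [543. 273. 201.]
248 233.72011 [-10.  -5.  25.] [535. 284. 200.] [539. 272. 200.]
254 169.77777 [ 11.  -4. -35.] [556. 289. 260.] [559. 280. 260.]
260 162.81046 [ 11.  -4. -42.] [556. 289. 267.] [559. 280. 267.]
266 156.02304 [ 12.  -3. -50.] [556. 288. 274.] [559. 280. 274.]
272 150.66887 [ 11.  -3. -55.] [556. 288. 280.] [558. 280. 279.]
278 145.27492 [ 11.  -3. -61.] [556. 288. 285.] [558. 281. 286.]
284 140.10495 [ 11.  -3. -66.] [556. 288. 291.] [558. 281. 291.]
290 135.75784 [ 11.  -3. -71.] [556. 288. 295.] [558. 281. 296.]
296 131.86134 [ 11.  -3. -75.] [556. 288. 300.] [558. 281. 300.]
302 85.578766 [  34.   -2. -116.] [578. 293. 341.] [579. 289. 340.]
308 84.29608 [  33.   -2. -118.] [577. 293. 343.] [579. 289. 343.]
tcp px [285.65426313 248.05861797   1.        ]
4109 [550.43863339 284.55725597 199.57124196] ((545.8779296875, 283.0072326660156), 27.906795501708984)
```

Both cameras show the visible fingers ending about 34 mm behind the stated TCP, so I'll go down gently and detect contact by force.

>>> {"op": "jog_arm", "data": {
  "commands": [
    [-1,[0,0,0.1],[0,0,0]],
    [-1,[0,0,0.08],[0,0,0]],
    [-1,[0,0,0],[0,0,0]]
  ]
}}

```text
t: 4.2
ee_pos: [544.3, 281.0, 202.9]
orientation: [3.103, 0.482, -0.005]
ft_force: [-0.4, -0.5, -0.2]
width: 0.7
grasp_force: 0.0
```

>>> {"op": "jog_arm", "data": {
  "commands": [
    [-1,[0,0,0.06],[0,0,0]],
    [-1,[0,0,0.05],[0,0,0]],
    [-1,[0,0,0],[0,0,0]]
  ]
}}

```text
t: 4.5
ee_pos: [544.9, 281.2, 192.8]
orientation: [3.104, 0.482, -0.002]
ft_force: [-0.0, -0.4, 0.4]
width: 0.6
grasp_force: 0.0
```

There is no force at 193, so the fingertips really are about 34 mm short. I'll carry on down to where contact is expected, near 166.

>>> {"op": "jog_arm", "data": {
  "commands": [
    [-1,[0,0,0.1],[0,0,0]],
    [-1,[0,0,0.1],[0,0,0]],
    [-1,[0,0,0],[0,0,0]]
  ]
}}

```text
t: 4.8
ee_pos: [544.2, 280.9, 171.8]
orientation: [3.104, 0.482, -0.005]
ft_force: [-0.4, 0.1, -0.3]
width: 0.3
grasp_force: 0.0
```

>>> {"op": "jog_arm", "data": {
  "commands": [
    [-1,[0,0,0.06],[0,0,0]],
    [-1,[0,0,0.06],[0,0,0]],
    [-1,[0,0,0],[0,0,0]]
  ]
}}

```text
t: 5.1
ee_pos: [545.5, 281.5, 161.7]
orientation: [-3.104, -0.482, -0.0]
ft_force: [-1.8, -1.7, 6.6]
width: 0.6
grasp_force: 3.4
```

>>> {"op": "jog_arm", "data": {
  "commands": [
    [-1,[0,0,0.05],[0,0,0]],
    [-1,[0,0,0.05],[0,0,0]],
    [-1,[0,0,0],[0,0,0]]
  ]
}}

```text
t: 5.4
ee_pos: [545.6, 281.6, 152.5]
orientation: [-3.104, -0.482, -0.001]
ft_force: [-3.5, -1.9, 10.4]
width: 0.2
grasp_force: 5.2
```

>>> {"op": "jog_arm", "data": {
  "commands": [
    [-1,[0,0,0.03],[0,0,0]],
    [-1,[0,0,0],[0,0,0]]
  ]
}}

```text
t: 5.6
ee_pos: [545.6, 281.6, 149.9]
orientation: [-3.104, -0.482, -0.001]
ft_force: [-4.5, -0.7, 11.4]
width: 0.3
grasp_force: 5.8
```

>>> {"op": "jog_arm", "data": {
  "commands": [
    [-1,[0,0,0.02],[0,0,0]],
    [-1,[0,0,0],[0,0,0]]
  ]
}}

```text
t: 5.8
ee_pos: [545.7, 281.6, 148.1]
orientation: [-3.104, -0.482, -0.001]
ft_force: [-4.4, -1.6, 11.1]
width: 0.6
grasp_force: 6.1
```

>>> {"op": "jog_arm", "data": {
  "commands": [
    [-1,[0,0,0.03],[0,0,0]],
    [-1,[0,0,0],[0,0,0]]
  ]
}}

```text
t: 6.0
ee_pos: [545.7, 281.6, 145.5]
orientation: [-3.104, -0.482, -0.002]
ft_force: [-4.5, -1.9, 12.7]
width: 0.4
grasp_force: 6.7
```

>>> {"op": "jog_arm", "data": {
  "commands": [
    [-1,[0,0,0.02],[0,0,0]],
    [-1,[0,0,0],[0,0,0]]
  ]
}}

```text
t: 6.2
ee_pos: [545.8, 281.6, 145.3]
orientation: [-3.104, -0.482, -0.002]
ft_force: [-9.0, -4.8, 26.6]
width: 0.4
grasp_force: 13.5
```

>>> {"op": "jog_arm", "data": {
  "commands": [
    [-1,[0,0,0.02],[0,0,0]],
    [-1,[0,0,0],[0,0,0]]
  ]
}}

```text
t: 6.4
ee_pos: [545.9, 281.7, 145.1]
orientation: [-3.104, -0.482, -0.003]
ft_force: [-15.1, -7.6, 40.6]
width: 0.4
grasp_force: 20.3
```

The force steep rise at 145 means it is at the hard stop. I'll ease off slightly and hold, staying on the stop.

>>> {"op": "jog_arm", "data": {
  "commands": [
    [-1,[0,0,-0.02],[0,0,0]],
    [-1,[0,0,0],[0,0,0]],
    [-1,[0,0,0],[0,0,0]]
  ]
}}

```text
t: 6.7
ee_pos: [545.8, 281.6, 145.2]
orientation: [-3.104, -0.482, -0.003]
ft_force: [-9.5, -4.4, 26.4]
width: 0.6
grasp_force: 13.3
```

```bash
python3 - <<'E'
from h import *
d=get_image("side");P=cloud(d);z=d["z_map"]
m=(z>0)&(abs(P[...,0]-545)<26)&(abs(P[...,1]-282)<26)&(P[...,2]>160)&(P[...,2]<205)&(d["image"].max(2)<40)
print(np.histogram(P[m][:,2],np.arange(160,206,3)))
cv2.imwrite("pics/s3.png",cv2.convertScaleAbs(cv2.resize(d["image"][60:220,220:430],None,fx=3,fy=3),alpha=1.5))
E
```

```text
(array([ 0,  3, 15, 14, 91, 79, 10,  6,  9, 15,  8,  8,  6,  0,  0]), array([160, 163, 166, 169, 172, 175, 178, 181, 184, 187, 190, 193, 196,
       199, 202, 205]))
```

View pics/s3.png

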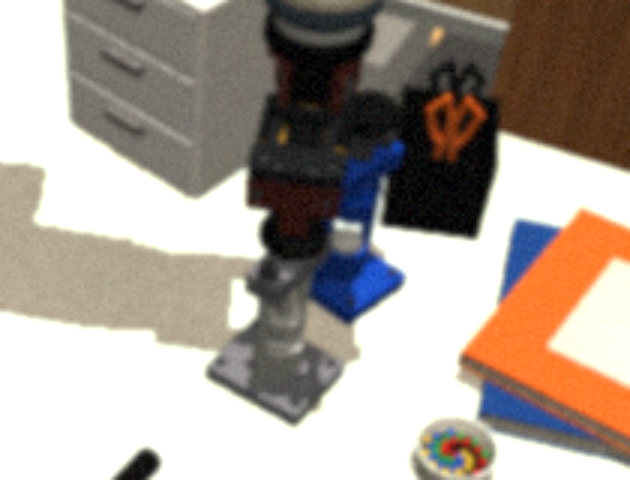

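The head, at crop (293,237), is down at about 175 mm, which is its stop. I'll finish the hold and then lift.

>>> {"op": "jog_arm", "data": {
  "commands": [
    [-1,[0,0,0],[0,0,0]],
    [-1,[0,0,0],[0,0,0]],
    [-1,[0,0,0],[0,0,0]],
    [-1,[0,0,0],[0,0,0]],
    [-1,[0,0,-0.15],[0,0,0]],
    [-1,[0,0,-0.25],[0,0,0]],
    [-1,[0,0,-0.4],[0,0,0]],
    [-1,[0,0,-0.4],[0,0,0]],
    [-1,[0,0,-0.2],[0,0,0]],
    [-1,[0,0,0],[0,0,0]]
  ]
}}

```text
t: 7.75
ee_pos: [547.3, 282.5, 285.4]
orientation: [-3.102, -0.481, -0.011]
ft_force: [0.4, 0.2, 0.3]
width: 0.2
grasp_force: 0.0
```

```bash
python3 - <<'E'
from h import *
o=get_obs();print(o["t"],o["ee_pos"],o["ft_force"],abs(np.array(o["qvel"])).max())
d=get_image("side");P=cloud(d);z=d["z_map"]
m=(z>0)&(abs(P[...,0]-545)<26)&(abs(P[...,1]-282)<26)&(P[...,2]>160)&(P[...,2]<230)&(d["image"].max(2)<40)
print(m.sum(),np.percentile(P[m][:,2],[10,50,90]))
E
```

```text
7.75 [547.31796901 282.45322248 285.42347085] [0.40084039 0.18609546 0.25362363] 0.06579490710013815
311 [188.17850444 199.78206241 201.05533818]
```

The head has sprung back to 200 mm and the arm is clear.

```bash
python3 -c "
from workcell import *
print(close_job())"
```

```text
the job is handed in; nothing more can be done
None
```

I pressed the badge press down to its stop at 175 mm, held it there for about a second and let it spring back to 200 mm; the other two presses were not pressed, and the job is handed in.

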